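# Run the vial shuttle to its orange stop

## Task

Run the vial shuttle on the bench to its orange stop: with the fingertips press down the teal brake pad in the middle of the carriage, keep it down while you push the carriage along the rail until it rests against the orange stop, then let the pad come up so that the brake holds it there. Do not shove the carriage while its brake is on, pick nothing up, and leave the vials, jar, bottle, carton and screwdriver where they are.

Things in the scene. Friction and masses are not known exactly. Their poses are not given: they have to be found in the camera images.
- rig: The shuttle's fixed base: white foot 100 x 460 mm with two aluminium rails, standing on the bench. Origin at the centre of its underside; the rails run along its y axis, z up. It lies mainly left-right before the robot, turned by up to 0.25 rad. Highest parts of the whole shuttle: stops 63 mm, carriage vial 74 mm above the bench.
- carriage (a joint): Position of the white carriage along the rails (m), 0 at mid-rail, growing towards the rig's +y. The carriage is 80 mm long along the rail (40 mm each way from its middle). With the brake on it takes 10 to 15 N to drag it (not to be done); with the pad down about 1 N, plus 8 N per m/s.
- well (a point): Middle of the carriage, level with the tops of the two grey shoulders (63 mm above the bench) that bound the finger well over the teal pad. The well is 50 mm wide along the rail and open sideways; each shoulder is 15 mm thick along the rail and 56 mm long across it.
- carriage_vial (a point): Top of the vial clamped to the carriage (part of it), 74 mm above the bench; its holder is 34 mm across and stands 75 mm from the carriage's middle towards the rig's -x, the robot's side.
- pad (a joint): How far the teal brake pad is pressed down (m): 0 up with the brake on, 0.006 fully down. It starts to give at about 8 N and is fully down at 10.5 N; the brake is off from 1 mm, and comes on again when the pad springs up.
- pad_top (a point): Centre of the teal pad's top face (46 x 46 mm), the middle of the carriage; 54 mm above the bench when up, 48 mm when pressed. A fingertip pressed on it carries the carriage along by friction, or by bearing on the shoulder ahead.
- orange_stop: The orange stop block clamped across the rails, 24 mm long along the rail, 94 mm across, top 60 mm (screws 63 mm) above the bench. Origin on the rail's centre line at bench height, in the middle of its length. It is at one or the other end of the rail. The carriage rests against it when their middles are 52 mm apart.
- grey_stop: The like stop in grey at the other end; not the one wanted. Origin as for the orange stop.
- vial_a: Bystander, loose: capped amber sample vial, 22 mm across, 45 mm tall, near the rail. Origin at the centre of its underside.
- vial_b: Bystander, loose: capped amber sample vial like vial_a, near the rail. Origin at the centre of its underside.
- vial_c: Bystander, loose: capped amber sample vial like vial_a, on the far side of the rail. Origin at the centre of its underside.
- jar: Bystander, loose: small capped jar, 56 mm across, 70 mm tall, on the far side of the rail. Origin at the centre of its underside.
- reagent: Bystander, loose: amber reagent bottle with teal cap, 90 mm across, 190 mm tall. Origin at the centre of its underside.
- carton: Bystander, loose: white carton lying flat, 50 x 190 x 30 mm. Origin at the centre of its underside.
- driver: Bystander, loose: blue screwdriver lying flat. Origin at the centre of its underside.

How it is judged (in metres and radians):
On the way, in this order (a step that is already met when the one before it is completed fails the run):
1. the pad is pressed at least 3 mm down before the carriage has moved 20 mm (value of joint pad above 0.003 m and distance of pad_top from where it was at the start of the episode below 0.02 m), for 0.2 s.
2. the carriage comes to the orange stop, the pad still pressed (horizontal distance between pad_top and orange_stop below 0.055 m and value of joint pad above 0.002 m), for 0.1 s.
At the end, for the whole second after the job is handed in: The carriage stands still within 3 mm of touching the orange stop (middles under 55 mm apart), and the pad is up again (under 1 mm pressed), so that the brake holds it (horizontal distance between pad_top and orange_stop below 0.055 m and value of joint pad below 0.001 m and velocity of joint carriage between -0.005 and 0.005 m/s).
It fails at once if the carriage is shoved along (over 7 N from the robot, moving faster than 8 mm/s) with its brake on (pad pressed under 1 mm) (value of joint pad below 0.001 m and contact force between any of the fingers, the arm and carriage above 7 N and (velocity of joint carriage above 0.008 m/s or velocity of joint carriage below -0.008 m/s)).
It fails at once if a bystander is lifted, carried or pushed more than 20 mm (distance of any of vial_a, vial_b, vial_c, jar, reagent, carton, driver from where it was at the start of the episode above 0.02 m).
It fails at once if a standing bystander is tipped (angle between any of vial_a, vial_b, vial_c, jar, reagent's own z axis and vertical above 0.4 rad).
It also fails if it takes over 38 s, if anything falls off the work surface, if the arm or the gripper's body presses on something with over 40 N, if the wrist force passes 120 N, or if a joint passes its speed limit or range.

## Robot

A 6-joint arm with a two-finger parallel gripper is mounted at the origin on the work surface. World frame = base frame: x ahead of the robot, y to its left, z up, the work surface at z = 0. Lengths are in mm, angles in rad, forces in N, time in s.
With the tool pointing down it reaches from about 325 to 750 mm from the base axis. Payload 7.6 kg.
Tool frame: the origin (TCP) lies at the very end of the fingers, on their centre line; the grasp point (between the pads) lies 19 mm behind it; z points along the fingers, x is the direction in which the jaws open and shut, and the axes are right-handed (so a half turn about z gives the same grasp; the last joint's range is limited). The gripper opens to 85 mm and grips with 20 to 120 N. Pads are 22 mm wide; open, the fingers measure 114 mm over their backs; the gripper's body (76 mm by 85 mm) begins 54 mm behind the grasp point. The pads swing forward as they close: fully open they stand 13 mm farther back than shut.
Start: joints at [1.145, 0.052, 1.401, -0, 1.689, -0.07], TCP at [182.864, 492.145, 231.323] pointing down, gripper open.
Joint ranges: [-2.9, 2.9], [-0.91, 2.17], [0.12, 2.37], [-1.06, 4.2], [0.26, 2.73], [-2.93, 2.93]. Speed limits (rad/s): [2.57, 2.57, 3.01, 3.14, 3.14, 3.14].

## Interface

Orientations are given as a rotation vector (axis times angle).
In Python, from station import bot, cams, workorder gives the robot as it stands.
- The arm moves only by the shell command python3 -m jog 'ROWS' [FORCE]. ROWS is a JSON object of lists of equal length, an entry for each row: "gripper": the finger opening in m, from 0 to 0.0854; "xyz": the shift along the tool's x, y, z in m, a list of three; "turn": the turn about the tool's z in degrees. In form: {"gripper": [gripper, ...], "xyz": [[x, y, z], ...], "turn": [turn, ...]}. A call has 1 to 10 rows; each row shifts and turns the commanded pose from where the row before left it, along the tool's axes as they then stand; what a row does not reach is not made up. A row lasts 1/12 s, in which the tool goes at most 41.7 mm and 7.16 degrees, less where a joint would pass 70% of its speed; a pose out of reach is approached as far as the arm can. A call is refused whole if a number of a shift passes 0.0417 or a number of a turn 7.16, either way. A call with a gripper value outside its range is refused whole. The fingers move at their own pace and stop on an object; FORCE is the grip in N (left out, the last holds). Time passes only in rows, so rows that do not move let the fingers close. It gives the time, the measured TCP pose, the force and the opening at its end, in the units of the state.
- bot.state(): the state, without advancing time (a new reading comes with each control period).
- cams.capture(name): name is "scene" or "top"; returns the picture (420x560x3 uint8, blue, green, red); there is no depth.
- cams.camera_model(name): a dict with "vertical_fov" (degrees; the focal length in pixels is half the picture's height over the tangent of half this angle, whatever the lens; pixels are square), "cx", "cy" (the principal point, pixels), "distortion" ([k1, k2, p1, p2, k3] as OpenCV has them; the pictures are not rectified), "extrinsics" (4x4, takes a point from world to camera coordinates). Camera axes: x right, y up, looking along -z (the intrinsics and any distortion apply to the point x, -y, -z); pixel columns grow to the right and rows downward; lengths in mm; the calibration is good to about 2 mm. A picture is of the moment at which its call begins. camera_model takes no time and is no camera call.
- workorder.finish_job(): hands the job in, once; it reports no verdict.
Trained networks look in the newest picture that a camera, given by its name, has taken for a name from the list of things; names that differ only in an ending like _2 or _b are one class to them, and where a whole thing is asked for, a point or a joint stands for the part that bears it (a point fixed in the world has none). Each returns a list of dicts, best first, with "confidence" (0 to 1); they miss things now and then, are a little off and sometimes report something else, mostly with a low value. They report only what shows in the picture. A call takes as long as a camera call.
- cams.outline_of(camera, name): "mask" (420x560 bool, what is visible of it).
- cams.spot_point(camera, name): "point" ([x, y, z] in mm, in the coordinates of the camera as it stood for that picture, good to about 4 mm: a listed point, or the origin of a listed thing).
The state is a dict: "t": time; "joint_positions": joint angles; "qd": joint speeds; "joint_efforts": joint torques, N m; "tcp_pos": TCP position; "tcp_rot": TCP orientation; "force": force on the tool from outside, world axes, zero at the start; "torque": the same for the moment, N m; "gripper_width": finger opening in mm.
Only numpy, scipy, OpenCV 4.12 (cv2) and the standard library are available. Lean on these libraries where they do the work, as an engineer would, in place of code of your own. Each camera call takes 0.05 s, during which the arm holds its last target. There are 200 camera calls.

## Working session

There is one attempt and no reset: what is moved stays moved. The work goes in short steps, Python scripts to look and compute and a shell command to move; the robot and the scene stay as the last step left them, time stands still between calls to the robot, and variables do not carry over. Pictures are saved under pics/ and viewed, on a budget of 10 in all, crops included, one or two more only if the job needs it, and the job is handed in when it is done.

```bash
mkdir -p pics
cat > h.py <<'E'
import numpy as np, cv2
from station import bot, cams, workorder
def look(cam, tag=None):
    im=cams.capture(cam)
    if tag: cv2.imwrite(f'pics/{tag}.png',im)
    return im
def w(cam,p):
    E=np.array(cams.camera_model(cam)['extrinsics']); R=E[:3,:3]
    return R.T@(np.array(p)-E[:3,3])
def spots(cam,names):
    for n in names:
        for d in cams.spot_point(cam,n)[:3]:
            if d['confidence']>.2: print(cam,n,round(d['confidence'],2),w(cam,d['point']).round(1))
def pix(cam,P):
    m=cams.camera_model(cam);E=np.array(m['extrinsics']);f=210/np.tan(np.radians(m['vertical_fov']/2))
    c=(E[:3,:3]@np.atleast_2d(P).T).T+E[:3,3]; c=c*[1,-1,-1]
    K=np.array([[f,0,m['cx']],[0,f,m['cy']],[0,0,1]])
    return cv2.projectPoints(c.astype(float),np.zeros(3),np.zeros(3),K,np.array(m['distortion'],float))[0].reshape(-1,2)
E
python3 - <<'E'
from h import *
N=['rig','well','pad_top','carriage_vial','orange_stop','grey_stop','vial_a','jar','reagent','carton','driver']
for c in ['top','scene']:
    look(c,c+'0'); spots(c,N)
a=cv2.imread('pics/top0.png');b=cv2.imread('pics/scene0.png')
print(bot.state())
E
```

```text
top rig 0.88 [593.3 -53.5  -2.7]
top well 0.95 [591.4 -45.6  60. ]
top well 0.35 [589.5 -42.5  51.7]
top pad_top 0.62 [590.7 -42.2  50.7]
top pad_top 0.24 [666.1  65.3  -3.3]
top carriage_vial 0.97 [515.5 -53.9  75. ]
top orange_stop 0.86 [570.7  80.8  -1.1]
top grey_stop 0.65 [ 615.9 -189.    -2.9]
top vial_a 0.65 [666.7  63.   -3.2]
top vial_a 0.43 [ 4.323e+02  6.890e+01 -1.000e-01]
top vial_a 0.41 [ 458.2 -225.1   -1. ]
top jar 0.96 [ 7.028e+02 -9.290e+01  6.000e-01]
top reagent 0.91 [632.4 417.3  -1.5]
top carton 0.92 [ 602.  -407.8    0.9]
top driver 0.55 [4.239e+02 3.847e+02 3.000e-01]
top driver 0.43 [ 601.7 -411.2   -3.1]
scene rig 0.56 [593.4 -50.8  -0. ]
scene well 0.85 [589.4 -45.   64.7]
scene well 0.44 [702.6 -89.3   2.4]
scene pad_top 0.63 [591.6 -44.3  54.2]
scene carriage_vial 0.78 [518.5 -50.6  75.5]
scene orange_stop 0.9 [572.5  82.6   3.7]
scene orange_stop 0.5 [587.5 -41.4  62. ]
scene grey_stop 0.59 [ 610.7 -192.     3.2]
scene vial_a 0.74 [ 4.601e+02 -2.227e+02  3.000e-01]
scene vial_a 0.53 [660.5  68.4   3.2]
scene vial_a 0.49 [427.2  72.8   0.7]
scene jar 0.76 [699.7 -90.7   1.3]
scene reagent 0.86 [634.7 419.3   4.7]
scene carton 0.88 [ 603.3 -410.     1.8]
scene driver 0.68 [ 604.8 -414.4    3.8]
scene driver 0.47 [423.1 387.2   2.1]
{'t': 1.2, 'joint_positions': array([ 1.14471663e+00,  5.21990704e-02,  1.40074326e+00,  1.12700560e-05,
        1.68854179e+00, -7.03043797e-02]), 'qd': array([ 0.00084751,  0.0006432 ,  0.0010195 , -0.00071734,  0.0019985 ,
       -0.00112245]), 'joint_efforts': array([-9.65669460e-04, -3.81533039e+01, -3.60311759e+01, -1.48615100e-04,
        1.68671763e-04, -6.33995469e-06]), 'tcp_pos': array([182.85338031, 492.15119209, 231.30196342]), 'tcp_rot': array([-2.57941791e+00, -1.79326470e+00, -1.37460429e-04]), 'force': array([-1.38715434,  0.34695195,  0.26697265]), 'torque': array([ 0.00795282, -0.02365667,  0.0209236 ]), 'gripper_width': 85.7378562107374}
```

View pics/top0.png

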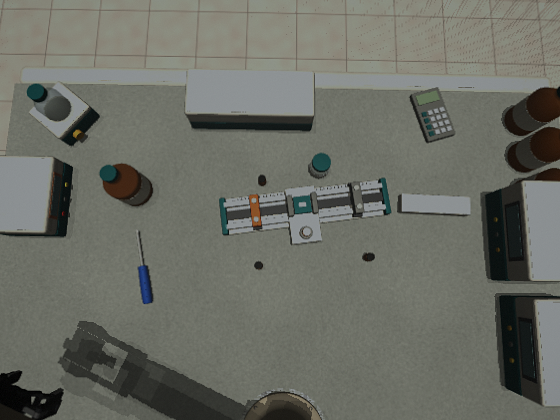

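Run:
```python
from h import *
for n in ['orange_stop','grey_stop','pad_top','well']:
    for c in ['top']:
        for d in cams.outline_of(c,n)[:2]:
            m=d['mask'].astype('uint8');print(n,d['confidence'],cv2.minAreaRect(np.argwhere(m)[:,::-1].astype('float32')))
y=.14
print(pix('top',[[591,-44,54],[571.6,81.7,60],[613.3,-190.5,60],[517,-52,74]]).round(1))
s=bot.state();from scipy.spatial.transform import Rotation as R
M=R.from_rotvec(s['tcp_rot']).as_matrix();print(M.round(3)); print(M.T@(np.array([591,-44,130])-s['tcp_pos']))
```

```text
orange_stop 0.75 ((254.59014892578125, 210.85781860351562), (34.361106872558594, 8.622611999511719), 82.56858825683594)
orange_stop 0.36 ((356.4871826171875, 198.65696716308594), (34.22767639160156, 11.375064849853516), 82.14668273925781)
grey_stop 0.72 ((356.41778564453125, 199.0286102294922), (33.51032638549805, 10.862675666809082), 82.14668273925781)
grey_stop 0.57 ((303.2429504394531, 213.879638671875), (55.65325927734375, 30.955245971679688), 83.0887680053711)
pad_top 0.52 ((301.8699951171875, 203.58998107910156), (18.1019344329834, 17.960512161254883), 81.8698959350586)
well 0.58 ((302.7269592285156, 213.52044677734375), (56.90948486328125, 30.333505630493164), 82.14668273925781)
well 0.34 ((433.54791259765625, 203.8019256591797), (71.34294891357422, 19.304563522338867), 2.2906100749969482)
[[302.4 204.1]
 [254.5 210.2]
 [357.9 196.2]
 [305.9 231.1]]
[[ 0.348  0.937  0.   ]
 [ 0.937 -0.348  0.   ]
 [ 0.     0.    -1.   ]]
[-360.4173776   569.33983902  101.2899693 ]
```

The orange stop is at pixel (255,211), on the left (+y) end. The carriage is at (302,204), the grey stop at (357,198), and the vials are clear of the rail. The networks and the projections agree, giving a yaw of about 0.14 rad and a travel of about 75 mm. I'll turn the jaws along the rail, shut them and go above the well.

```bash
python3 -m jog '{"gripper":[0,0,0,0,0,0,0,0,0,0],"xyz":[[0,0,0],[0,0,0],[0,0,0],[0,0,0],[-0.033,0.0185,0],[-0.033,0.0185,0],[-0.033,0.0185,0],[-0.033,0.0185,0],[-0.033,0.0185,0],[-0.033,0.0185,0]],"turn":[-7.05,-7.05,-7.05,-7.05,0,0,0,0,0,0]}' 40
python3 -m jog '{"gripper":[0,0,0,0,0,0,0,0,0,0],"xyz":[[-0.033,0.0185,0],[-0.033,0.0185,0],[-0.033,0.0185,0],[-0.033,0.0185,0],[-0.033,0.0185,0],[-0.033,0.0185,0],[-0.033,0.0185,0.02],[-0.033,0.0185,0.03],[-0.033,0.0185,0.03],[-0.033,0.0185,0]],"turn":[0,0,0,0,0,0,0,0,0,0]}'
```

```text
t: 2.23
tcp_pos: [320.4, 309.5, 231.5]
tcp_rot: [2.064, 2.368, 0.001]
force: [0.6, 1.0, 0.5]
gripper_width: -0.3
t: 3.07
tcp_pos: [539.1, 17.3, 154.1]
tcp_rot: [-2.06, -2.362, 0.008]
force: [-0.1, 0.0, -1.2]
gripper_width: -0.2
```

```bash
python3 -m jog '{"gripper":[0,0,0,0,0,0],"xyz":[[-0.02,0.0115,0],[-0.02,0.0115,0],[-0.02,0.012,0.01],[0,0,0.02],[0,0,0],[0,0,0]],"turn":[0,0,0,0,0,0]}'
python3 - <<'E'
from h import *
for c in ['top','scene']:
    look(c,c+'1'); spots(c,['well','pad_top','orange_stop','carriage_vial','rig'])
s=bot.state();print(s['tcp_pos'])
a=cv2.imread('pics/scene1.png')
u=pix('scene',[s['tcp_pos'],[591,-44,54]]);print(u)
x,y=u[1].astype(int);b=a[max(y-110,0):y+90,max(x-130,0):x+130];cv2.imwrite('pics/s1.png',cv2.resize(b,None,fx=3,fy=3,interpolation=2));print(x,y)
E
```

```text
t: 3.57
tcp_pos: [583.1, -36.2, 128.9]
tcp_rot: [-2.063, -2.365, 0.003]
force: [-0.4, -0.9, 1.3]
gripper_width: -0.2
top well 0.83 [594.1 -47.4  62.8]
top well 0.74 [425.  384.1  -1.5]
top pad_top 0.63 [589.1 -43.1  49.4]
top orange_stop 0.88 [573.9  83.1   2.2]
top carriage_vial 0.96 [516.  -54.7  73.1]
top rig 0.71 [597.4 -53.6   0.7]
scene well 0.91 [589.8 -40.5  64.4]
scene pad_top 0.68 [588.9 -43.1  52.6]
scene orange_stop 0.76 [573.2  81.6   1.2]
scene carriage_vial 0.78 [522.6 -52.6  74.5]
scene rig 0.9 [590.1 -51.    0.7]
scene rig 0.37 [4.289e+02 7.110e+01 3.000e-01]
[583.87693048 -36.29369728 130.17213206]
[[278.45071013 196.81630766]
 [279.39702045 223.16500128]]
279 223
```

View pics/s1.png

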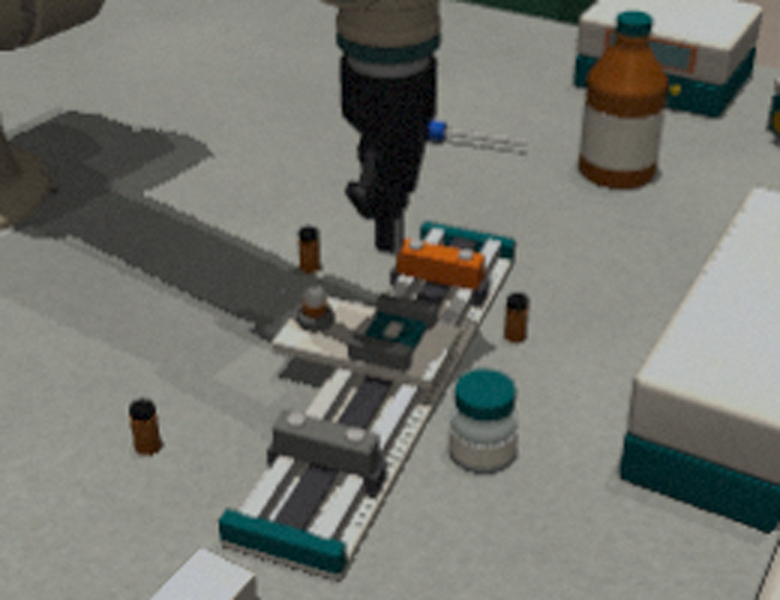

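The fingertip shows up at the projected spot (crop 388,250). The teal pad is at crop (393,327), between its shoulders and clear of everything else. Next I correct the position and descend to just above the shoulders.

```bash
python3 -m jog '{"gripper":[0,0,0,0,0,0,0,0],"xyz":[[-0.0085,0.006,0],[0,0,0],[0,0,0.02],[0,0,0.02],[0,0,0.013],[0,0,0],[0,0,0],[0,0,0]],"turn":[0,0,0,0,0,0,0,0]}'
python3 - <<'E'
from h import *
from scipy.spatial.transform import Rotation as R
look('scene','s2');look('top','t2')
for c in ['scene','top']:spots(c,['well','pad_top'])
s=bot.state();print(s['tcp_pos'],s['force'],R.from_rotvec(s['tcp_rot']).as_matrix().round(3))
a=cv2.imread('pics/s2.png')[163:283,209:349];cv2.imwrite('pics/s2c.png',cv2.resize(a,None,fx=5,fy=5,interpolation=2))
E
```

```text
t: 4.83
tcp_pos: [591.7, -44.1, 78.2]
tcp_rot: [2.064, 2.367, 0.001]
force: [1.4, -0.4, 0.6]
gripper_width: 0.1
scene well 0.66 [587.9 -42.9  64.7]
scene pad_top 0.66 [590.1 -42.7  53.3]
top well 0.88 [592.6 -45.   62.2]
top well 0.5 [ 6.146e+02 -1.873e+02 -1.000e-01]
top well 0.27 [587.5 -43.   49.5]
[591.32662031 -43.95371034  77.7704972 ] [ 0.18278996 -0.38588291 -0.49405881] [[-0.136  0.991  0.001]
 [ 0.991  0.136 -0.   ]
 [-0.     0.001 -1.   ]]
```

View pics/s2c.png

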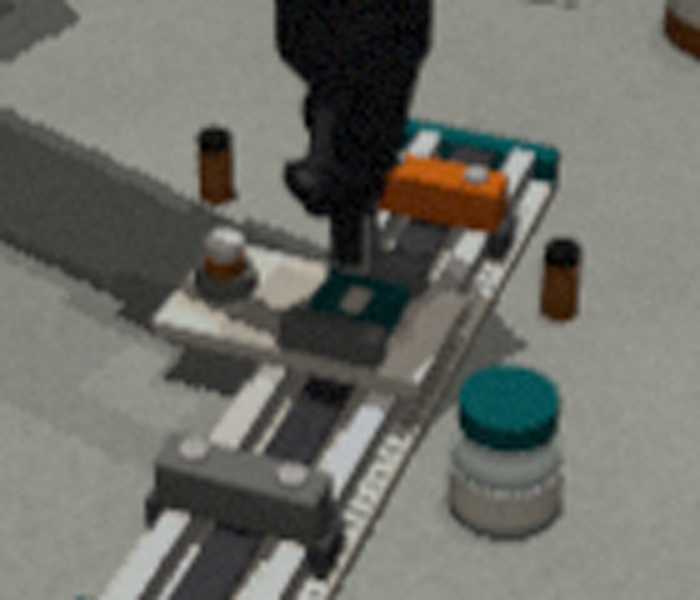

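The tip hangs centred over the pad: tip at crop (350,268), pad centre at (355,300). Now I press down slowly.

```bash
python3 -m jog '{"gripper":[0,0,0,0,0,0],"xyz":[[0,0,0.01],[0,0,0.01],[0,0,0.003],[0,0,0.002],[0,0,0],[0,0,0]],"turn":[0,0,0,0,0,0]}'
python3 -m jog '{"gripper":[0,0,0,0],"xyz":[[0,0,0.0015],[0,0,0.0015],[0,0,0],[0,0,0]],"turn":[0,0,0,0]}'
```

```text
t: 5.63
tcp_pos: [590.7, -43.9, 52.4]
tcp_rot: [-2.064, -2.367, 0.001]
force: [-4.8, 1.8, 8.3]
gripper_width: 0.5
t: 5.97
tcp_pos: [590.7, -44.0, 49.7]
tcp_rot: [-2.064, -2.367, 0.001]
force: [-5.2, 0.0, 9.0]
gripper_width: -0.1
```

```bash
python3 -m jog '{"gripper":[0,0,0,0,0],"xyz":[[0,0,0.001],[0,0,0.001],[0,0,0],[0,0,0],[0,0,0]],"turn":[0,0,0,0,0]}'
```

```text
t: 6.38
tcp_pos: [590.8, -44.1, 48.0]
tcp_rot: [-2.065, -2.367, 0.001]
force: [-6.0, -0.1, 11.2]
gripper_width: 0.4
```

```bash
python3 -m jog '{"gripper":[0,0,0,0],"xyz":[[0,0,0.001],[0,0,0],[0,0,0],[0,0,0]],"turn":[0,0,0,0]}'
python3 -m jog '{"gripper":[0,0,0,0,0,0,0,0],"xyz":[[0.001,0,0],[0.002,0,0],[0.003,0,0],[0.003,0,0],[0.003,0,0],[0.002,0,0],[0.001,0,0],[0,0,0]],"turn":[0,0,0,0,0,0,0,0]}'
python3 - <<'E'
from h import *
for c in ['top','scene']:
    look(c); spots(c,['well','pad_top','carriage_vial','orange_stop'])
s=bot.state();print(s['tcp_pos'],s['force'])
E
```

```text
t: 6.72
tcp_pos: [590.9, -44.2, 48.0]
tcp_rot: [2.065, 2.367, -0.001]
force: [-9.6, -0.8, 16.5]
gripper_width: -0.1
t: 7.38
tcp_pos: [588.7, -29.5, 47.9]
tcp_rot: [2.065, 2.367, -0.002]
force: [-9.2, -1.0, 16.4]
gripper_width: 0.1
top well 0.8 [589.2 -28.4  63.4]
top pad_top 0.51 [587.  -30.5  40.7]
top carriage_vial 0.97 [517.5 -41.4  74.6]
top carriage_vial 0.27 [ 613.2 -188.9   -1.6]
top orange_stop 0.57 [571.   79.1  -1.1]
top orange_stop 0.54 [ 612.6 -188.6   -2.6]
scene well 0.59 [584.7 -25.8  66.9]
scene pad_top 0.44 [588.5 -27.8  49.3]
scene carriage_vial 0.55 [518.3 -39.3  73.5]
scene orange_stop 0.55 [572.2  82.4   0.8]
[588.7326645  -29.51267336  47.92966715] [-9.76862441 -1.41434106 16.958175  ]
```

The carriage has moved with the finger, about 15 mm by both cameras. I keep pushing.

```bash
python3 -m jog '{"gripper":[0,0,0,0,0,0,0,0,0,0],"xyz":[[0.002,0,0],[0.004,0,0],[0.005,0,0],[0.006,0,0],[0.006,0,0],[0.006,0,0],[0.006,0,0],[0.005,0,0],[0.004,0,0],[0.002,0,0]],"turn":[0,0,0,0,0,0,0,0,0,0]}'
python3 -m jog '{"gripper":[0,0,0,0,0,0,0],"xyz":[[0.002,0,0],[0.002,0,0],[0.002,0,0],[0.002,0,0],[0.001,0,0],[0.001,0,0],[0,0,0]],"turn":[0,0,0,0,0,0,0]}'
```

```text
t: 8.72
tcp_pos: [582.2, 16.3, 47.9]
tcp_rot: [-2.065, -2.368, 0.003]
force: [-11.5, -2.6, 18.2]
gripper_width: 0.0
t: 9.3
tcp_pos: [580.8, 26.0, 47.9]
tcp_rot: [-2.065, -2.367, 0.003]
force: [-12.3, -1.8, 18.4]
gripper_width: 0.0
```

```bash
python3 -m jog '{"gripper":[0,0,0,0,0,0],"xyz":[[0.001,0,0],[0.0015,0,0],[0.0015,0,0],[0.001,0,0],[0,0,0],[0,0,0]],"turn":[0,0,0,0,0,0]}'
python3 - <<'E'
from h import *
for c in ['top','scene']:
    look(c,c+'3'); spots(c,['well','pad_top','carriage_vial','orange_stop'])
s=bot.state();print(s['tcp_pos'],s['force'])
a=cv2.imread('pics/scene3.png')[153:253,229:349];cv2.imwrite('pics/s3c.png',cv2.resize(a,None,fx=6,fy=6,interpolation=2))
E
```

```text
t: 9.8
tcp_pos: [580.9, 29.8, 47.9]
tcp_rot: [2.064, 2.365, -0.003]
force: [-6.8, -6.4, 15.2]
gripper_width: 0.3
top well 0.59 [582.9  26.9  61.6]
top pad_top 0.36 [577.3  28.7  43.5]
top carriage_vial 0.93 [506.3  16.9  73.1]
top carriage_vial 0.34 [424.2 382.9  -1.9]
top orange_stop 0.68 [571.3  77.8   2.3]
scene well 0.8 [576.4  27.5  66. ]
scene pad_top 0.38 [579.6  29.9  47.7]
scene pad_top 0.35 [ 7.044e+02 -8.730e+01  4.000e-01]
scene carriage_vial 0.9 [508.8  20.8  73.8]
scene orange_stop 0.51 [5.73e+02 8.04e+01 1.00e-01]
[580.89664349  29.74839276  47.94594414] [-7.20549707 -5.5737855  16.49725066]
```

View pics/s3c.png

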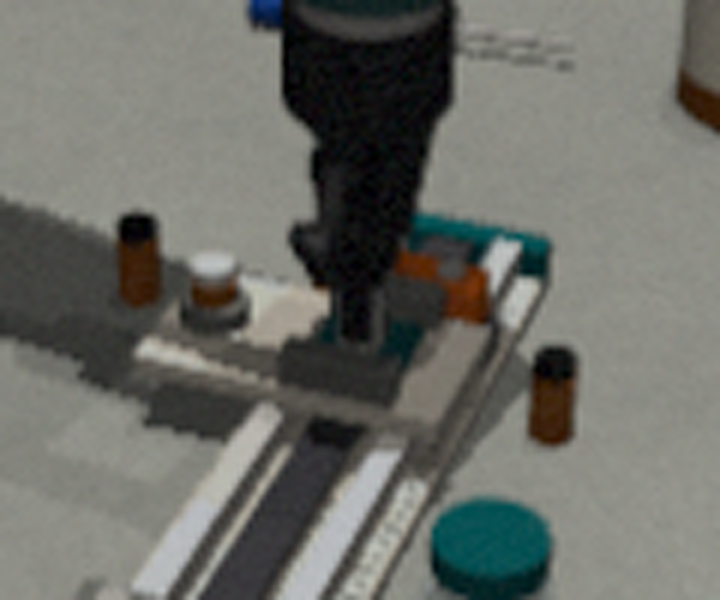

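The far edge of the carriage appears to touch the orange stop (crop 440,295). The resistance along the rail has also jumped from 2 N to 6 N. I'll push a little more to confirm the contact.

```bash
python3 -m jog '{"gripper":[0,0,0,0,0],"xyz":[[0.001,0,0],[0.001,0,0],[0.001,0,0],[0,0,0],[0,0,0]],"turn":[0,0,0,0,0]}'
python3 -m jog '{"gripper":[0,0,0,0,0],"xyz":[[0.0015,0,0],[0.0015,0,0],[0.001,0,0],[0,0,0],[0,0,0]],"turn":[0,0,0,0,0]}'
```

```text
t: 10.72
tcp_pos: [581.6, 32.6, 48.0]
tcp_rot: [2.063, 2.363, 0.0]
force: [-1.3, -6.4, 10.6]
gripper_width: -0.2
t: 11.13
tcp_pos: [581.3, 36.9, 48.0]
tcp_rot: [2.063, 2.363, 0.002]
force: [0.8, -5.0, 11.0]
gripper_width: 0.2
```

The finger now slides on the pad at about 5 N, far above the 1 N free drag, so the carriage must be against the stop. I check the position, then lift straight up.

```bash
python3 - <<'E'
from h import *
for c in ['top','scene']:
    look(c); spots(c,['well','carriage_vial','orange_stop'])
print(bot.state()['tcp_pos'])
E
python3 -m jog '{"gripper":[0,0,0,0,0,0,0,0,0,0],"xyz":[[0,0,-0.002],[0,0,-0.002],[0,0,-0.002],[0,0,-0.002],[0,0,-0.005],[0,0,-0.01],[0,0,-0.02],[0,0,-0.03],[0,0,-0.03],[0,0,-0.03]],"turn":[0,0,0,0,0,0,0,0,0,0]}'
python3 -m jog '{"gripper":[0,0,0,0,0,0,0],"xyz":[[0,-0.03,-0.03],[0,-0.04,0],[0,-0.04,0],[0,-0.04,0],[0,-0.04,0],[0,0,0],[0,0,0]],"turn":[0,0,0,0,0,0,0]}'
python3 - <<'E'
from h import *
for c in ['top','scene']:
    look(c,c+'4'); spots(c,['well','pad_top','carriage_vial','orange_stop','vial_a','jar'])
for c,p in [('top',[577,55,60]),('scene',[577,45,60])]:
    x,y=pix(c,[p])[0].astype(int);a=cv2.imread(f'pics/{c}4.png')[y-45:y+45,x-60:x+60];cv2.imwrite(f'pics/{c}4c.png',cv2.resize(a,None,fx=6,fy=6,interpolation=2))
E
```

```text
top carriage_vial 0.85 [508.4  15.7  74.3]
top orange_stop 0.6 [572.1  80.2  -3. ]
scene well 0.69 [ 610.8 -191.3    2.5]
scene well 0.59 [578.3  28.8  68.4]
scene carriage_vial 0.94 [506.6  20.3  75.8]
scene orange_stop 0.49 [569.8  81.7   2.7]
[581.30606454  36.85480347  47.97818427]
t: 12.37
tcp_pos: [579.2, 38.6, 180.4]
tcp_rot: [-2.064, -2.367, 0.001]
force: [0.7, 0.7, -0.1]
gripper_width: -0.0
t: 12.95
tcp_pos: [390.8, 12.6, 209.3]
tcp_rot: [2.064, 2.366, 0.003]
force: [-0.6, 0.3, 0.4]
gripper_width: -0.5
top well 0.6 [591.7 -53.7  -3.4]
top well 0.58 [578.9  29.1  62.3]
top pad_top 0.81 [577.   29.8  50.2]
top carriage_vial 0.85 [507.3  16.   76.7]
top orange_stop 0.89 [573.7  80.1  -1.8]
top vial_a 0.63 [ 454.8 -222.7   -0.6]
top vial_a 0.39 [666.2  63.8  -2.9]
top jar 0.72 [700.5 -91.4   1.9]
scene well 0.74 [580.1  29.9  65.3]
scene pad_top 0.65 [581.4  29.1  54.7]
scene carriage_vial 0.67 [507.4  22.7  74.8]
scene orange_stop 0.65 [571.4  83.9  -2.9]
scene vial_a 0.57 [661.   64.7   4. ]
scene vial_a 0.53 [423.6  69.7  -0.5]
scene vial_a 0.53 [ 457.6 -223.5    0.8]
scene jar 0.96 [706.5 -88.7   3.4]
```

View pics/top4c.png

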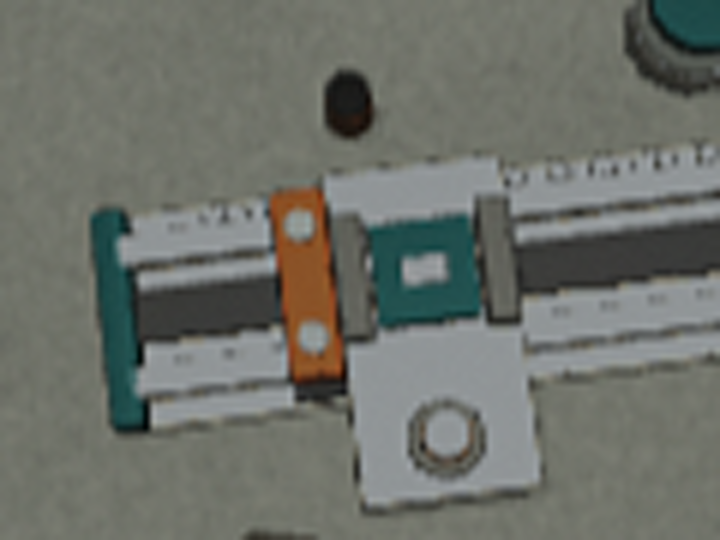

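View pics/scene4c.png

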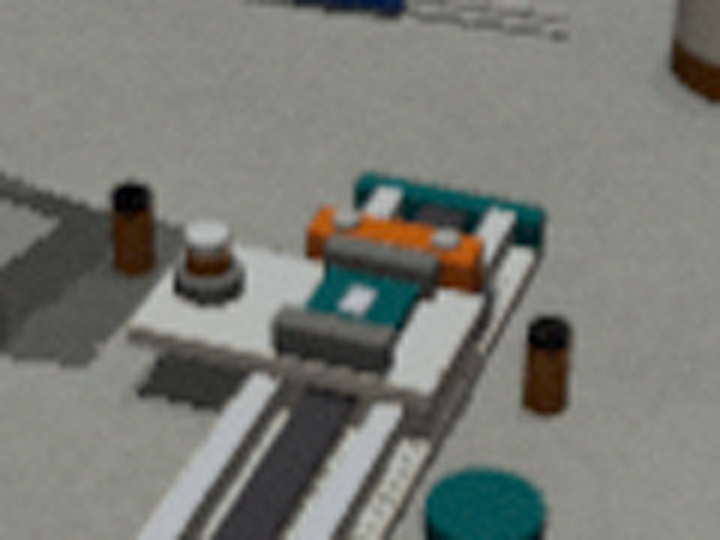

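The carriage edge at crop (330–350, 180–370) lies flush against the orange stop with no gap, the pad is up, and the vials and jar are in place. I'm handing the job in.

```bash
python3 -c "
from station import workorder
print(workorder.finish_job())"
```

```text
the job is handed in; nothing more can be done
None
```

The carriage is against the orange stop with its pad up, and the job is handed in at about 13 s of the 38 s allowed; it reported no verdict. I pressed the teal pad fully down with the closed fingertips (tip at 48 mm, about 16 N). I then pushed the carriage about 75 mm along the rail and lifted straight off.

**At the stop:** While I still pushed, the resistance along the rail rose from about 2 N to 6 N and the fingertip began to slide on the pad, so the carriage was bearing on the stop. The last top picture shows no gap between the carriage and the stop. The networks put the middles about 50–54 mm apart, which agrees with the 52 mm expected to within their 4 mm accuracy.

**Pad and bystanders:** The pad was free with nothing on it, and the top and scene networks read its height as 50 and 55 mm. The jar and the vials were where they started, within measuring error. I did not re-measure the bottle, carton and screwdriver at the end, but the arm did not go near them.

**Disagreements:** In the last check, the top camera missed vial_b and gave a false low match for the well. There was also an unexplained sideways force of up to about 12 N across the rail while pressing, with no visible effect.

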